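# Seat a pipe in the V-blocks and clamp it

### The arm

A 6-joint arm with a two-finger parallel gripper is mounted at the origin on the work surface. World frame = base frame: x ahead of the robot, y to its left, z up, the work surface at z = 0. Lengths are in mm, angles in rad, forces in N, time in s.
With the tool pointing down it reaches from about 250 to 800 mm from the base axis. Payload 3.9 kg.
Tool frame: the origin (TCP) lies between the finger pads; the fingertips stand r.tip_extent ahead of it and the grasp point (between the pads) lies 11 mm behind it (r.tip_extent is the distance from the TCP to the fingertips, in mm); z points along the fingers, y is the direction in which the jaws open and shut (so a half turn about z gives the same grasp; the last joint's range is limited). The gripper opens to 85 mm and grips with 20 to 120 N. Pads are 22 mm wide; open, the fingers measure 114 mm over their backs; the gripper's body (76 mm by 85 mm) begins 54 mm behind the grasp point. The pads swing forward as they close: fully open they stand 13 mm farther back than shut.
Start: joints at [-1.126, 0.26, -0.138, 1.173, 0, 1.571], TCP at [225.89, -473.908, 205.704] pointing down, gripper open.
Joint ranges: [-2.78, 2.78], [-0.83, 1.72], [-1.28, 1.37], [-1.9, 2.12], [-1.57, 1.48], [-3.14, 3.14]. Speed limits (rad/s): [2.57, 2.57, 3.14, 3.14, 3.14, 3.14].

### API

Orientations are given as [roll, pitch, yaw] about the fixed x, y, z axes, in that order (R = Rz(yaw) Ry(pitch) Rx(roll)).
In Python, from rig import r gives the robot as it stands. The module is installed in compiled form; this text tells all that it offers. Calls block until the motion is done:
- r.reach(position, orientation): joint-space move of the TCP to a pose.
- r.servo_line(position, feed=150, attitude=None, contact_N=None): straight line of the TCP; attitude=None keeps the orientation; feed is the mean speed in mm/s. With contact_N (N) it stops when the force on the tool has changed by that much, and returns True; else False.
- r.set_joints(angles): joint-space move.
- r.move_gripper(opening, force=None): finger opening in mm; force is the grip in N (None keeps the last); returns when the fingers have stopped.
- r.sleep(seconds).
- r.solve_ik(position, orientation): joint angles nearest the present ones, or None.
- r.observe(): the state.
- r.camera(name): name is "side" or "top" or "wrist"; returns the picture (384x512x3 uint8, blue, green, red); there is no depth.
- r.calibration(name): a dict with "K" (3x3 intrinsics, pixels), "position" and "rotation" of the camera in the world; the wrist camera has in their place "tool_from_camera" (4x4, takes a point from camera to tool coordinates, whose origin is the TCP and whose axes are the flange's). Camera axes: x right, y up, looking along -z (the intrinsics and any distortion apply to the point x, -y, -z); pixel columns grow to the right and rows downward; lengths in mm; the calibration is good to about 2 mm. A picture is of the moment at which its call begins: read the wrist's pose just before it. calibration takes no time and is no camera call.
A pose or a line that the arm cannot do raises r.MotionError and nothing moves.
- r.finish_job(): hands the job in, once; it reports no verdict.
Trained networks look in the newest picture that a camera, given by its name, has taken for a name from the list of things; names that differ only in an ending like _2 or _b are one class to them, and where a whole thing is asked for, a point or a joint stands for the part that bears it (a point fixed in the world has none). Each returns a list of dicts, best first, with "conf" (0 to 1); they miss things now and then, are a little off and sometimes report something else, mostly with a low value. They report only what shows in the picture. A call takes as long as a camera call. They do not tell look-alikes from the thing itself.
- r.look_for(camera, label): "location" ([row, column] in pixels, amid what is visible of it).
- r.masks_of(camera, label): "pixels" (384x512 bool, what is visible of it) and "location" ([row, column] in pixels, amid what is visible of it).
- r.landmark_of(camera, label): "location" ([row, column] in pixels: a listed point, or the origin of a listed thing).
The state is a dict: "time": time; "q": joint angles; "qd": joint speeds; "tau": joint torques, N m; "position": TCP position; "ee_rot": TCP orientation; "force": force on the tool from outside, world axes, zero at the start; "ft_torque": the same for the moment, N m; "finger_gap": finger opening in mm.
Only numpy, scipy, OpenCV 4.12 (cv2) and the standard library are available. Lean on these libraries where they do the work, as an engineer would, in place of code of your own. Each camera call takes 0.05 s, during which the arm holds its last target. There are 200 camera calls.

### The job

Take the thick bright pipe with the blue rings from the wooden stock rack and lower it, without dropping it, into the pair of green V-blocks, so that it lies fully down in both grooves with its middle midway between the blocks. Then swing the hinged clamp over by its red handle and bring it down until its brass shoe rests on the pipe, and let go. Leave the copper bar, the pipe wrench, the coupling and the yellow tin where they are.

Things in the scene. Friction and masses are not known exactly. Their poses are not given: they have to be found in the camera images.
- pipe_center (a point): Loose bright grey pipe, 42 mm in diameter, 160 mm long, about 0.5 kg, a blue ring near each end. Point: its centre, on its axis; x along the pipe, ends alike, roll of no matter. Starts in either lane of the rack, axis 60 mm above the table; the supports lie about 42 to 62 mm either side of its middle, so it can be gripped across its middle from above.
- pipe: The same pipe as a body; its origin is the same central point.
- rack: Fixed wooden stock rack, base board 130 x 210 x 12 mm; origin: centre of its underside. Two lanes along its x, at y = -47 and +47 mm, each of two V-notched supports (at x = -52 and +52 mm, 20 mm thick, tops 50 mm above the table).
- fixture_seat (a point): On the fixed clamping fixture: where the pipe's centre must come, 69.7 mm above the table. x: along the V grooves, level; y: towards the hinge post; z up. Green 90 degree V-blocks at x = -58 and +58 mm, 28 mm thick; grooves 60 mm wide at the mouth (70 mm above the table), bottoms 40 mm above it. The 88 mm gap between them is open down to the base plate.
- fixture: The same fixture, axes as fixture_seat; origin on the table straight below fixture_seat. Steel base plate 12 mm thick, x -85 to 85, y -60 to 105 mm. Green hinge post at y = 68 to 92 mm, x -20 to 20 mm, 118 mm high.
- clamp (a joint): Angle of the hinged clamp arm, rad. 0: level, brass shoe just resting on a seated pipe. Grows as it is raised; 1.57 upright; starts leaning back from the V-blocks at 1.75 to 2.15; stops -0.15, 2.3. Stiff hinge (0.2 N m): the arm (0.35 kg) stays where left above about 0.9 rad, below that it sinks by its weight; 1 to 3 N on the handle moves it.
- clamp_hinge (a point): On the hinge axis of the clamp, fixed to the fixture at its x = 0, y = 80 mm, 106 mm above the table. Axes as fixture_seat; the hinge axis is x. At joint angle q the middle of the red handle is at x = -39, y = -165 cos q, z = 165 sin q mm in this frame.
- clamp_grip (a point): Middle of the red round clamp handle, on its axis; 16 mm in diameter, 50 mm long, parallel to the fixture's x, sticking out to -x from the end of the 16 x 10 mm steel arm (39 mm from the arm's centre line). Pinch it from above, fingers closing along the fixture's y; it can turn between the fingers as it is led round the arc.
- bar_center (a point): Loose copper-coloured bar, 27 mm in diameter, 160 mm long, in the rack's other lane; its centre, x along it. To be left alone.
- wrench_center (a point): Loose red pipe wrench lying flat, about 230 mm long, 18 mm high, jaws at +x, on the far side of the table. Point near its middle. To be left alone.
- coupling_center (a point): Loose dark steel pipe coupling standing on end, 58 mm in diameter, 42 mm high; its centre. To be left alone.
- paste_center (a point): Loose yellow tin, 72 mm in diameter, 70 mm high; its centre. To be left alone.
Mind the look-alikes: they are no part of the job. There is more than one size of the pipe; the job needs the largest.

How it is judged:
By the outcome, as a careful person would: the job done as asked, in the order asked, and still so for the second after the job is handed in, with the robot touching nothing.
It also fails if it takes over 54 s, if anything falls off the work surface, if the arm or the gripper's body presses on something with over 40 N, if the wrist force passes 120 N, or if a joint passes its speed limit or range.

## Working session

There is one attempt and no reset: what is moved stays moved. The work goes in short steps, each a Python script; the robot and the scene stay as the last script left them, time stands still between calls to the robot, and variables do not carry over. Pictures are saved under pics/ and viewed, about 8 in all and at most 12, crops included, and the job is handed in when it is done.

```bash
mkdir -p pics
cat > h.py <<'E'
import numpy as np, cv2
from rig import r
def cam(name):
    c=r.calibration(name); K=np.array(c["K"])
    if "position" in c: return K,np.array(c["rotation"]),np.array(c["position"]),c
    s=r.observe(); T=np.array(c["tool_from_camera"]); R=rot(s["ee_rot"])
    return K,R@T[:3,:3],R@T[:3,3]+np.array(s["position"]),c
def rot(e):
    e=np.array(e)
    if e.shape==(3,3): return e
    from scipy.spatial.transform import Rotation as Ro
    return Ro.from_euler('xyz',e).as_matrix()
def ray(C,loc):
    K,R,p,c=C; d=c.get("distortion",c.get("dist",None))
    u=cv2.undistortPoints(np.array([[[loc[1],loc[0]]]],float),K,None if d is None else np.array(d,float)).ravel()
    return p,R@np.array([u[0],-u[1],-1.])
def at(C,loc,z):
    p,d=ray(C,loc); return p+d*(z-p[2])/d[2]
E
python3 - <<'E'
from h import *
s=r.observe(); print(s["time"],s["ee_rot"],r.tip_extent)
ims=[]
for n in("top","side"):
    im=r.camera(n); cv2.imwrite(f"pics/{n}0.png",im)
    C=cam(n); print(n,C[3])
    for l,z in(("pipe_center",60),("bar_center",60),("fixture_seat",69.7),("clamp_hinge",106),("clamp_grip",None),("rack",0),("fixture",0),("coupling_center",21),("paste_center",35),("wrench_center",9)):
        for d in r.landmark_of(n,l)[:2]:
            print(l,round(d["conf"],2),np.round(d["location"]), np.round(at(C,d["location"],z)) if z is not None else "")
print(r.calibration("wrist"))
E
```

```text
0.0 [-3.13958938e+00  1.18506575e-05  4.44771899e-01] 8.0
top {'K': array([[410.69478431,   0.        , 243.55734391],
       [  0.        , 410.69478431, 190.88437152],
       [  0.        ,   0.        ,   1.        ]]), 'position': array([ 381.95419262, -128.57385695, 1230.45910921]), 'rotation': array([ 0.16644324,  0.00322802, -1.5499653 ])}Traceback (most recent call last):
  File "<stdin>", line 9, in <module>
  File "h.py", line 18, in at
    p,d=ray(C,loc); return p+d*(z-p[2])/d[2]
                                        ~^^^
IndexError: invalid index to scalar variable.
```

View pics/top0.png

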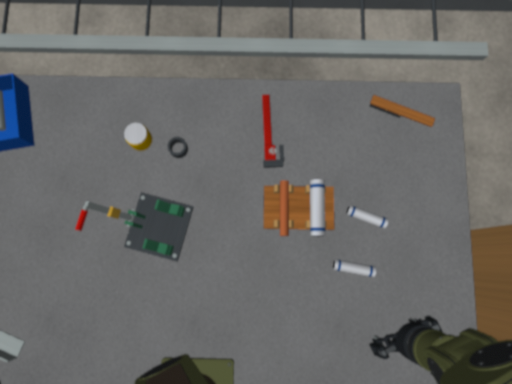

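The top view shows the thick pipe in the rack's right lane at about (207, 317) and the copper bar in the left lane. Two small pipes lie loose at about (216, 368) and (268, 355). The fixture is at about (226, 158), with the clamp leaning back to the left and its handle at about (218, 81).

```bash
sed -i 's/np.array(c\["rotation"\])/rot(c["rotation"])/' h.py
python3 - <<'E'
from h import *
s=r.observe(); print(s["time"])
for n in("top","side"):
    im=r.camera(n); cv2.imwrite(f"pics/{n}1.png",im)
    C=cam(n)
    if n=="side":print(n,C[3])
    for l,z in(("pipe_center",60),("bar_center",60),("fixture_seat",69.7),("clamp_hinge",106),("clamp_grip",250),("rack",0),("fixture",0),("coupling_center",21),("paste_center",35),("wrench_center",9)):
        for d in r.landmark_of(n,l)[:3]:
            print(l,round(d["conf"],2),np.round(d["location"]), np.round(at(C,d["location"],z)))
print(r.calibration("wrist"))
E
```

```text
0.1
pipe_center 0.84 [268. 354.] [ 366. -433.   60.]
pipe_center 0.74 [217. 369.] [ 510. -480.   60.]
pipe_center 0.58 [209. 318.] [ 531. -337.   60.]
bar_center 0.76 [208. 281.] [ 530. -229.   60.]
fixture_seat 0.58 [226. 160.] [471. 112.  70.]
clamp_hinge 0.69 [219. 133.] [487. 180. 106.]
rack 0.59 [209. 299.] [ 538. -289.    0.]
fixture 0.88 [228. 164.] [470. 115.   0.]
coupling_center 0.51 [148. 181.] [714.  73.  21.]
wrench_center 0.76 [135. 270.] [ 763. -197.    9.]
side {'K': array([[472.15005679,   0.        , 258.069883  ],
       [  0.        , 472.15005679, 189.97081695],
       [  0.        ,   0.        ,   1.        ]]), 'position': array([ 465.8513765 ,  973.69144197, 1043.93073208]), 'rotation': array([ 0.84509556,  0.01130207, -3.05441815])}
pipe_center 0.73 [146. 323.] [ 366. -375.   60.]
pipe_center 0.69 [150. 276.] [ 528. -343.   60.]
pipe_center 0.67 [137. 285.] [ 503. -420.   60.]
bar_center 0.83 [173. 273.] [ 531. -217.   60.]
bar_center 0.32 [245. 293.] [458.  92.  60.]
fixture_seat 0.64 [250. 290.] [465. 118.  70.]
clamp_hinge 0.55 [260. 284.] [480. 186. 106.]
clamp_grip 0.68 [246. 294.] [457. 265. 250.]
rack 0.6 [176. 272.] [ 538. -275.    0.]
fixture 0.81 [263. 290.] [462. 105.   0.]
coupling_center 0.65 [247. 206.] [705.  84.  21.]
paste_center 0.64 [276. 187.] [735. 201.  35.]
{'K': array([[285.71515149,   0.        , 250.12911524],
       [  0.        , 285.71515149, 193.92078418],
       [  0.        ,   0.        ,   1.        ]]), 'tool_from_camera': array([[-1.14815420e-03,  9.45978366e-01,  3.24227716e-01,
         8.38062263e+01],
       [ 9.99999329e-01,  1.13620532e-03,  2.26161321e-04,
        -6.55558372e-01],
       [-1.54445540e-04,  3.24227758e-01, -9.45979036e-01,
        -1.68923033e+02],
       [ 0.00000000e+00,  0.00000000e+00,  0.00000000e+00,
         1.00000000e+00]])}
```

View pics/side1.png

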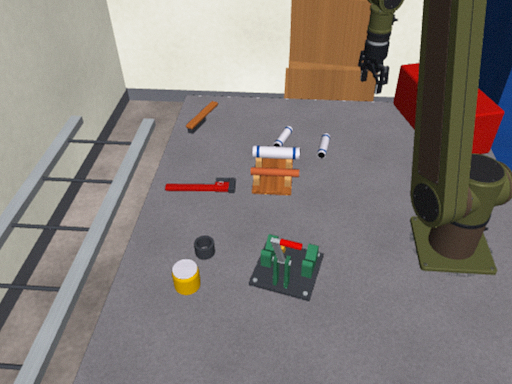

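The side view agrees with the top one: the thick pipe is in the rack lane at about (152, 276), and the fixture is at about (262, 288) with its clamp raised. I'll look at the fixture and then the pipe from close up with the wrist camera.

Run:
```python
from h import *
pi=np.pi
def view(pos,yaw,name,labels):
    r.reach(pos,[pi,0,yaw]); C=cam("wrist"); im=r.camera("wrist"); cv2.imwrite(f"pics/{name}.png",im)
    print(name,r.observe()["time"],C[2])
    for l,z in labels:
        for d in r.landmark_of("wrist",l)[:2]: print(l,round(d["conf"],2),np.round(d["location"]),np.round(at(C,d["location"],z),1))
    return C
view([440,90,330],-0.3,"w_fix",(("fixture_seat",69.7),("fixture",0),("clamp_hinge",106),("clamp_grip",265)))
C=view([555,-338,260],0.0,"w_pipe",(("pipe_center",60),("rack",0),("bar_center",55)))
for d in r.masks_of("wrist","pipe")[:3]:
    m=d["pixels"]; ys,xs=np.nonzero(m)
    P=np.array([at(C,(a,b),60)[:2] for a,b in zip(ys[::5],xs[::5])]).astype(np.float32)
    print(d["conf"],d["location"],len(xs),cv2.minAreaRect(P))
a=[cv2.imread(f"pics/{n}.png") for n in("w_fix","w_pipe")]
cv2.imwrite("pics/w12.png",cv2.resize(np.hstack(a),(800,300)))
```

```text
w_fix 4.75 [519.83932277  65.52569727 498.83966272]
fixture_seat 0.74 [139. 236.] [468.  104.8  69.7]
fixture 0.95 [135. 236.] [466.9 107.6   0. ]
clamp_grip 0.74 [224.  67.] [464.9 255.4 265. ]
w_pipe 9.3167 [ 638.58682668 -337.25722083  429.01952653]
pipe_center 0.72 [186. 350.] [ 523.6 -472.5   60. ]
pipe_center 0.7 [180. 248.] [ 531.9 -334.6   60. ]
rack 0.77 [164. 219.] [ 539.9 -289.2    0. ]
rack 0.74 [180. 247.] [ 513.9 -331.5    0. ]
bar_center 0.9 [181. 178.] [ 529.4 -238.9   55. ]
0.96 [182.3, 350.2] 1675 ((527.213134765625, -472.92364501953125), (115.42752075195312, 27.752872467041016), 70.66593933105469)
0.89 [174.6, 246.3] 3675 ((528.5486450195312, -332.291259765625), (170.5294647216797, 41.42475128173828), 0.3884495198726654)
0.87 [263.5, 303.4] 997 ((395.7359619140625, -418.81317138671875), (80.48026275634766, 32.03911590576172), 81.68718719482422)
```

View pics/w12.png

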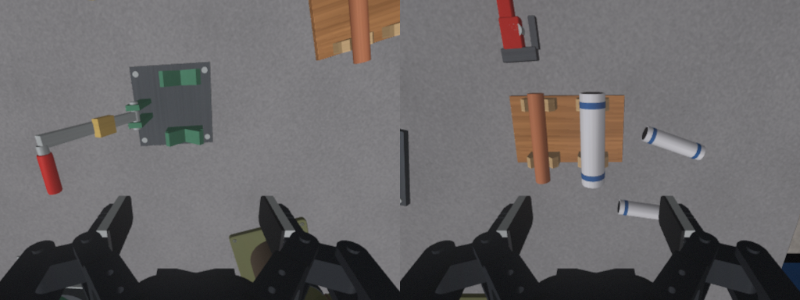

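The left half (fixture) shows the base plate with its corner bolts and V-blocks, and the arm leaning back with its handle at about (172, 50). The right half shows the thick pipe at about (140, 592) with a blue ring at each end, and the bar beside it. I'll get the rings and plate corners from the pixels.

Run:
```python
from h import *
im=cv2.imread("pics/w_pipe.png").astype(int); C=cam("wrist")
blue=(im[...,0]-im[...,2]>60)
blue[:,:225]=0; blue[:,272:]=0; blue[250:]=0
n,lab,st,ce=cv2.connectedComponentsWithStats(blue.astype(np.uint8))
for i in range(1,n):
    if st[i,4]<15: continue
    cx=ce[i][0]; ys,xs=np.nonzero((lab==i)&(abs(np.arange(512)-cx)[None]<5))
    print(st[i],ce[i],at(C,(ys.mean()+0.,cx),81))
f=cv2.imread("pics/w_fix.png"); cv2.imwrite("pics/fixc.png",cv2.resize(f[70:200,150:290],None,fx=4.5,fy=4.5,interpolation=cv2.INTER_CUBIC))
```

```text
[230 132  21   8 144] [239.9375 135.125 ] [ 594.01911029 -324.9296181    81.        ]
[233 224  19   8  98] [241.92857143 228.20408163] [ 470.31937928 -326.04791471   81.        ]
```

View pics/fixc.png

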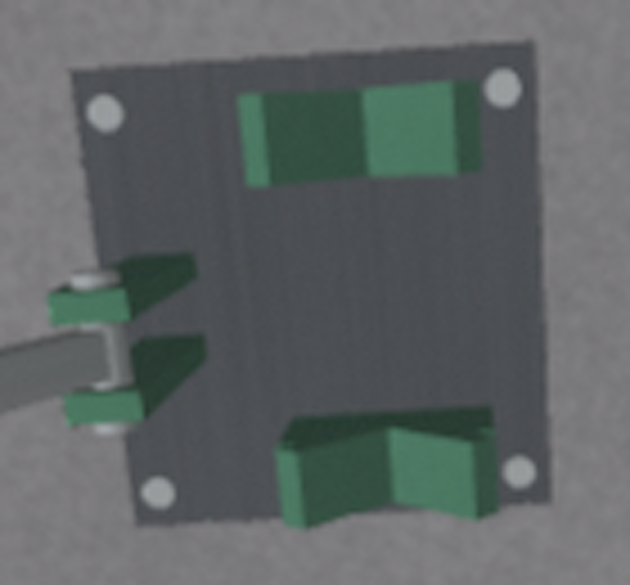

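The crop shows the plate corners at about (72, 72), (535, 42), (550, 502) and (137, 525) in x, y. It also shows both groove bottoms clearly.

```bash
cat > grab.py <<'E'
from h import *
from scipy.optimize import least_squares
from scipy.spatial.transform import Rotation as Ro
pi=np.pi
c=r.calibration("wrist");T=np.array(c["tool_from_camera"]);R=Ro.from_euler('xyz',[pi,0,-.3]).as_matrix()
C=(np.array(c["K"]),R@T[:3,:3],R@T[:3,3]+[440,90,330],c)
px=np.array([[72,72],[535,42],[550,502],[137,525],[362,92],[368,176],[388,430],[392,505]],float)
px=(px+.5)/4.5-.5+[150,70]
M=np.array([[85,105,12],[85,-60,12],[-85,-60,12],[-85,105,12],[72,0,40],[44,0,40],[-44,0,40],[-72,0,40]],float)
W=np.array([at(C,(v,u),m[2])[:2] for (u,v),m in zip(px,M)])
def f(p,idx=slice(None)):
    a=p[2];A=np.array([[np.cos(a),-np.sin(a)],[np.sin(a),np.cos(a)]])
    return (M[idx,:2]@A.T+p[:2]-W[idx])
for idx in (slice(0,4),slice(4,8),slice(None)):
    s=least_squares(lambda p:f(p,idx).ravel(),[468,106,-.3]);print(s.x,np.round(f(s.x,idx),1).tolist())
np.save("fix.npy",s.x)
# grasp: grasp point is 11 mm behind TCP -> TCP z = 60-11 puts pad centre on the axis
o=[pi,0,.008]
r.move_gripper(85,60)
r.reach([532,-333,140],o); r.servo_line([532,-333,50],feed=80,contact_N=8)
print(r.observe()["position"],r.observe()["force"])
r.move_gripper(30,60); s=r.observe(); print(s["finger_gap"],s["force"])
r.servo_line([532,-333,180],feed=100)
s=r.observe();print(s["time"],s["finger_gap"],s["force"],s["position"])
cv2.imwrite("pics/held.png",r.camera("wrist"))
E
python3 grab.py
```

```text
[ 4.68131140e+02  1.08931023e+02 -2.43291504e-01] [[1.0, 0.3], [0.4, -0.4], [-0.9, -0.5], [-0.6, 0.6]]
[ 4.67290677e+02  1.09876258e+02 -2.44979718e-01] [[0.1, -0.0], [-0.9, 0.1], [0.2, 0.3], [0.6, -0.4]]
[ 4.67699974e+02  1.09406360e+02 -2.44293062e-01] [[0.6, 0.7], [-0.1, -0.0], [-1.3, 0.1], [-0.9, 1.1], [0.5, -0.4], [-0.4, -0.3], [0.6, -0.2], [1.0, -0.9]]
[ 532.50110098 -333.32719896   50.65327133] [-0.11012619  0.76305424  0.87227426]
29.77495446882288 [-0.22508379  0.51064696  0.20611206]
13.5917 29.66366128190958 [-0.30395646 -0.53962175 -0.19783122] [ 531.51992308 -332.70983941  179.16357846]
```

View pics/held.png

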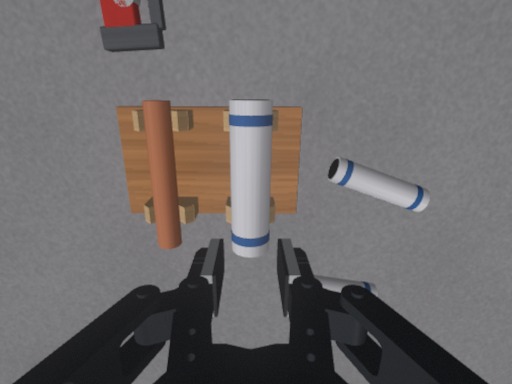

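The grasp missed: the gap closed to the commanded 30 mm and the pipe is still in the rack, with rings at rows 120 and 238. In the picture the fingertips (row 240, inner gap 57 px for 30 mm) are only about 150 mm from the camera. That puts them roughly 30 mm short of where the stated TCP puts them. I'll go lower, with contact sensing, and check the grip by the gap.

Run:
```python
from h import *
r.move_gripper(85,60)
r.servo_line([532.3,-333,60],feed=120)
print("contact",r.servo_line([532.3,-333,14],feed=50,contact_N=6))
s=r.observe(); print(s["position"],s["force"])
cv2.imwrite("pics/side2.png",cv2.resize(r.camera("side")[60:220,180:380],None,fx=3,fy=3,interpolation=cv2.INTER_CUBIC))
r.move_gripper(30,60); s=r.observe(); print(s["time"],s["finger_gap"],s["force"],s["position"])
```

```text
contact False
[ 532.62783962 -333.21696296   14.36057457] [0.14733134 0.1376249  0.51413303]
16.9667 40.380540155359974 [-0.6401679   1.92141255  3.92668243] [ 532.47095645 -332.61460862   14.53696203]
```

View pics/side2.png

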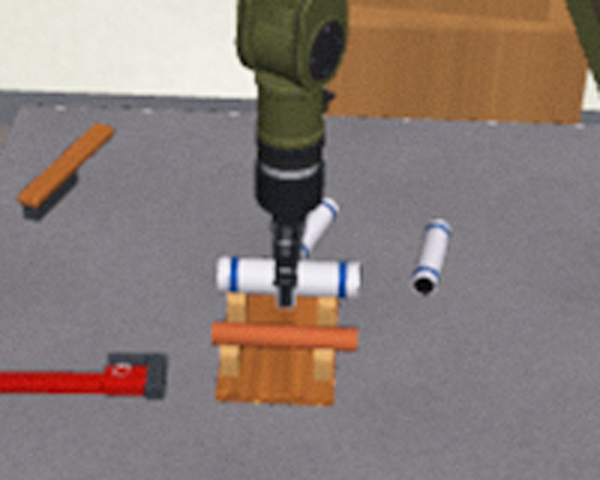

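The side picture shows the fingers straddling the pipe at mid-length, and the gap stopped at 40.4 mm, so the pipe is gripped. I'll lift it and carry it to above the fixture.

Run:
```python
from h import *
fx,fy,a=np.load("fix.npy")
s=r.observe(); p=s["position"]
r.servo_line([p[0],p[1],150],feed=120)
s=r.observe(); print(s["time"],s["finger_gap"],s["force"])
r.reach([fx,fy,110],[np.pi,0,a])
s=r.observe(); print(s["time"],s["finger_gap"],s["force"],s["position"],s["ee_rot"])
C=cam("wrist"); im=r.camera("wrist"); cv2.imwrite("pics/above.png",im)
# predicted groove/plate points for overlay
K,R,cp,_=C
A=np.array([[np.cos(a),-np.sin(a)],[np.sin(a),np.cos(a)]])
def proj(w):
    v=R.T@(np.array(w)-cp); return K[0,2]+K[0,0]*v[0]/-v[2],K[1,2]+K[1,1]*v[1]/v[2]
big=cv2.resize(im,None,fx=1.5,fy=1.5)
for m in [[72,30,70],[72,-30,70],[44,30,70],[44,-30,70],[-44,30,70],[-44,-30,70],[-72,30,70],[-72,-30,70],[85,105,12],[85,-60,12],[-85,-60,12],[0,80,106],[64,0,131],[-64,0,131]]:
    z=m[2]; w=np.r_[A@m[:2]+[fx,fy],z if z!=131 else 156+21-0]
    u,v=proj(w); cv2.circle(big,(int(u*1.5),int(v*1.5)),3,(0,0,255) if z!=131 else (0,255,255),1)
cv2.imwrite("pics/above_o.png",big)
```

```text
18.25 40.202956043193886 [ 0.17368749 -0.9485912  -5.09764992]
22.575 40.79511506427367 [ 0.72042191 -0.8798743  -7.43394579] [467.79718898 109.31901825 110.01645278] [-3.14159225e+00 -8.45210079e-05 -2.44555842e-01]
```

View pics/above_o.png

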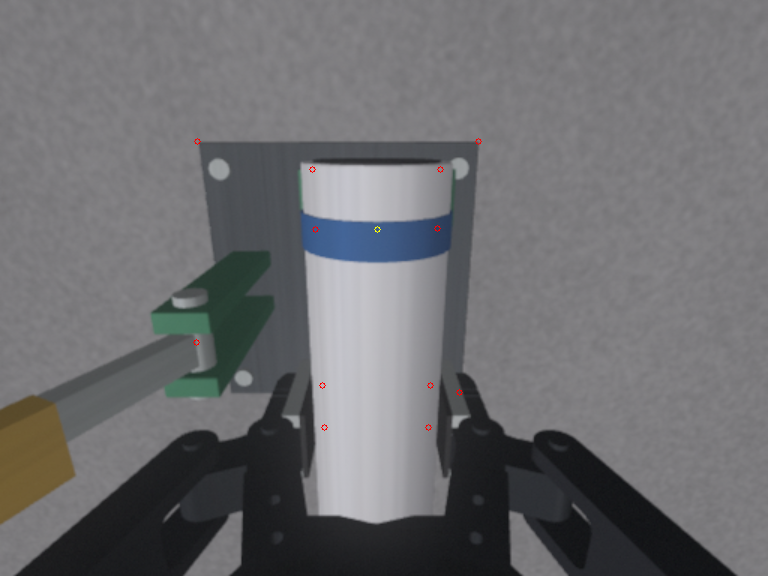

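The predicted plate corners, hinge and blue ring all fall within 1 or 2 mm of what the picture shows: top corners at (142, 197) and (142, 478), ring at row 240. The pipe is aligned, so I'll lower it.

Run:
```python
from h import *
fx,fy,a=np.load("fix.npy")
p0=np.array([fx,fy+.3])
r.servo_line([*p0,36],feed=80)
s=r.observe(); print(s["time"],s["force"],s["finger_gap"])
c=r.servo_line([*p0,19],feed=15,contact_N=10)
s=r.observe(); print(c,s["time"],s["force"],s["ft_torque"],s["position"],s["finger_gap"])
cv2.imwrite("pics/low.png",r.camera("wrist"))
cv2.imwrite("pics/low_s.png",cv2.resize(r.camera("side")[170:330,200:400],None,fx=3,fy=3,interpolation=cv2.INTER_CUBIC))
```

```text
23.7 [-0.38772654  0.79180139 -5.51093009] 40.413290144913454
True 24.4417 [ 1.09161228 -2.02238452  0.9575284 ] [-0.17098524 -0.15375683  0.0130194 ] [467.38913862 109.07219974  25.03153216] 40.626708039254964
```

View pics/low_s.png

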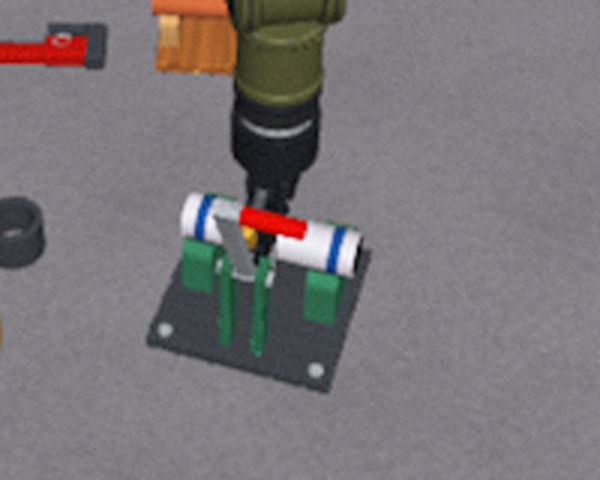

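The low side view shows the pipe across both green blocks. Contact came at TCP z = 25.0, and I had predicted 24.2. Next I'll release it, back off, and locate the handle.

```bash
cat >> h.py <<'E'
def fixw(m):
    fx,fy,a=np.load("fix.npy"); c,s=np.cos(a),np.sin(a)
    return np.array([fx+c*m[0]-s*m[1],fy+s*m[0]+c*m[1],m[2]])
def handle(q): return fixw([-39,80-165*np.cos(q),106+165*np.sin(q)])
def proj(C,w):
    K,R,cp,_=C; v=R.T@(np.array(w)-cp); return np.array([K[1,2]+K[1,1]*v[1]/v[2],K[0,2]+K[0,0]*v[0]/-v[2]])
def fitq(C,loc):
    qs=np.linspace(1.2,2.3,221); e=[np.linalg.norm(proj(C,handle(q))-loc) for q in qs]; i=int(np.argmin(e)); return qs[i],e[i]
E
python3 - <<'E'
from h import *
from scipy.spatial.transform import Rotation as Ro
pi=np.pi; a=np.load("fix.npy")[2]
c=r.calibration("wrist");T=np.array(c["tool_from_camera"]);R=Ro.from_euler('xyz',[pi,0,-.3]).as_matrix()
C=(np.array(c["K"]),R@T[:3,:3],R@T[:3,3]+[440,90,330],c)
q0=fitq(C,[224,67]); q1=fitq(cam("side"),[246,294]); print(q0,q1)
r.move_gripper(62); s=r.observe(); print(s["force"],s["position"])
p=s["position"]; r.servo_line([p[0],p[1],190],feed=150)
h=handle(q0[0]); print(h)
r.reach([h[0]-0,h[1],h[2]+60],[pi,0,a])
s=r.observe(); print(s["time"],s["force"])
C=cam("wrist"); im=r.camera("wrist")
for d in r.landmark_of("wrist","clamp_grip")[:2]: print(d, fitq(C,d["location"]))
for d in r.masks_of("wrist","clamp_grip")[:1]: print(d["conf"],d["location"])
hsv=cv2.cvtColor(im,cv2.COLOR_BGR2HSV); red=((hsv[...,0]<8)|(hsv[...,0]>172))&(hsv[...,1]>150)
n,l,st,ce=cv2.connectedComponentsWithStats(red.astype(np.uint8)); i=1+np.argmax(st[1:,4]); print(st[i],ce[i][::-1],fitq(C,ce[i][::-1]))
t=r.camera("side")[200:300,220:340]
t=cv2.resize(t,(461,384),interpolation=cv2.INTER_CUBIC)
o=np.hstack([im,t]); cv2.imwrite("pics/grip.png",cv2.resize(o,(800,int(384*800/o.shape[1]))))
E
```

```text
(np.float64(1.9749999999999999), np.float64(2.403121943546681)) (np.float64(2.0199999999999996), np.float64(4.70944491870493))
[-0.39159914 -0.4091273  -0.31945169] [465.18898422 109.12045982  23.80648652]
[464.90310678 259.42955532 257.70361911]
26.95 [-0.09966167  0.39863719 -0.76958815]
{'location': [202.7, 244.5], 'conf': 0.88} (np.float64(1.9999999999999998), np.float64(3.86837663601799))
0.66 [158.0, 253.3]
[236 173  18  56 929] [199.73089343 244.38213132] (np.float64(2.005), np.float64(0.9519080650215813))
```

View pics/grip.png

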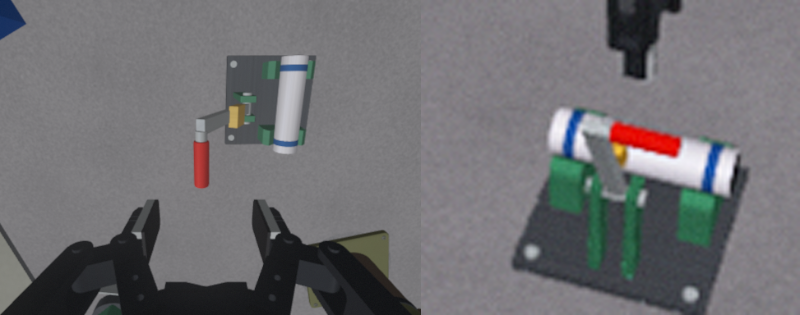

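The left half shows the red handle at about row 200, column 244 of the full frame, giving q of about 2.0. The pipe is lying in both blocks. It looks slightly skewed, so I'll measure the rings before clamping.

Run:
```python
from h import *
fx,fy,a=np.load("fix.npy"); c,s=np.cos(a),np.sin(a)
C=cam("wrist"); im=r.camera("wrist"); cv2.imwrite("pics/w5.png",im); I=im.astype(int)
b=(I[...,0]-I[...,2]>50); b[:,:310]=0;b[:,400:]=0;b[230:]=0
n,l,st,ce=cv2.connectedComponentsWithStats(b.astype(np.uint8))
for i in range(1,n):
    if st[i,4]<15: continue
    w=at(C,ce[i][::-1],85)[:2]-[fx,fy]; print(st[i],ce[i],"fixture xy",c*w[0]+s*w[1],-s*w[0]+c*w[1])
for m in [[62,0,85],[-62,0,85],[85,-60,12],[-85,-60,12],[85,105,12],[-85,105,12],[0,80,106]]: print(m,proj(C,fixw(m))[::-1].round(1))
S=cam("side"); im=r.camera("side"); I=im.astype(int); b=(I[...,0]-I[...,2]>50); b[:200]=0;b[300:]=0;b[:,:230]=0;b[:,:]&=True;b[:,350:]=0
n,l,st,ce=cv2.connectedComponentsWithStats(b.astype(np.uint8))
for i in range(1,n):
    if st[i,4]<8: continue
    w=at(S,ce[i][::-1],80)[:2]-[fx,fy]; print("side",st[i],ce[i],c*w[0]+s*w[1],-s*w[0]+c*w[1])
d=cv2.resize(cv2.imread("pics/w5.png")[50:210,260:410],(600,640),interpolation=cv2.INTER_CUBIC)[:600]
cv2.imwrite("pics/w5c.png",d)
```

```text
[340  79  33   7 219] [356.26484018  82.03652968] fixture xy 60.74805154480392 4.781326904678089
[332 170  29   9 159] [345.89937107 174.35849057] fixture xy -63.86059367052942 5.059246809531295
[62, 0, 85] [360.  81.]
[-62, 0, 85] [349.5 173.1]
[85, -60, 12] [383.8  66.9]
[-85, -60, 12] [369. 175.]
[85, 105, 12] [275.3  67.2]
[-85, 105, 12] [272.7 175.3]
[0, 80, 106] [298.8 131.4]
side [265 235   7  15  52] [267.25       241.65384615] 59.80645111663042 8.039031043329203
side [309 245   7  16  55] [311.4 252.6] -64.32569690727807 8.074285759973803
```

View pics/w5c.png

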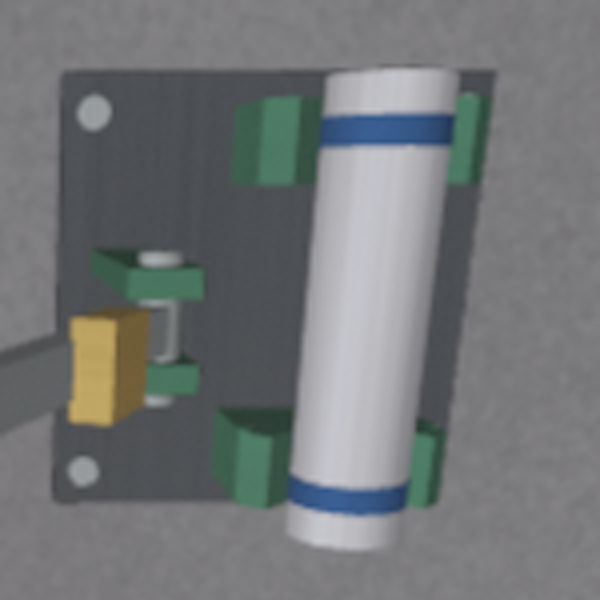

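The plate corners match the prediction to under 1 px. The rings are parallel to the grooves, and the pipe's middle is about 1.6 to 2 mm off along the groove, which is acceptable. Now the handle.

```bash
cat > clamp.py <<'E'
from h import *
D=np.array([0,0,-40.])
q=2.0; h=handle(q)+D
r.servo_line([h[0],h[1],h[2]+45],feed=120)
print(r.servo_line(h,feed=60,contact_N=6))
r.move_gripper(5,30); s=r.observe(); print(s["time"],s["finger_gap"],s["force"],s["position"],h)
if 10<s["finger_gap"]<22:
    for q in np.linspace(2.0,1.3,5)[1:]:
        r.servo_line(handle(q)+D,feed=120); s=r.observe(); print(round(q,2),round(s["time"],2),s["finger_gap"].round(1),np.round(s["force"],1))
        if np.linalg.norm(s["force"])>25 or s["finger_gap"]<8: break
im=r.camera("wrist"); sd=cv2.resize(r.camera("side")[180:300,220:340],(384,384),interpolation=cv2.INTER_CUBIC)
cv2.imwrite("pics/cl.png",cv2.resize(np.hstack([im,sd]),(800,343)))
E
python3 clamp.py
```

```text
False
29.2583 14.931994619688785 [ 0.26948417 -0.0936282  -0.12343962] [465.98860971 263.28048738 216.33310316] [465.81542215 263.08947927 216.03407543]Traceback (most recent call last):
  File "clamp.py", line 9, in <module>
    r.servo_line(handle(q)+D,feed=120); s=r.observe(); print(round(q,2),round(s["time"],2),s["finger_gap"].round(1),np.round(s["force"],1))
                                                                                           ^^^^^^^^^^^^^^^^^^^^^
AttributeError: 'float' object has no attribute 'round'
```

```bash
cat > clamp2.py <<'E'
from h import *
D=np.array([0,0,-40.])
for q in (1.6,1.4,1.2,1.0,0.8,0.6):
    r.servo_line(handle(q)+D,feed=120); s=r.observe(); print(q,round(s["time"],2),round(s["finger_gap"],1),np.round(s["force"],1))
    if np.linalg.norm(s["force"])>25 or s["finger_gap"]<8: break
im=r.camera("wrist"); sd=cv2.resize(r.camera("side")[180:300,220:340],(384,384),interpolation=cv2.INTER_CUBIC)
cv2.imwrite("pics/cl.png",cv2.resize(np.hstack([im,sd]),(800,343)))
E
python3 clamp2.py
```

```text
1.6 30.11 14.8 [-2.   0.9 10.7]
1.4 30.53 14.7 [-0.9 -1.2  8.5]
1.2 30.96 14.7 [-0.5 -3.5  6.3]
1.0 31.38 14.9 [ 2.  -1.2  1. ]
0.8 31.81 14.7 [ 3.7 -0.2 -2.1]
0.6 32.23 14.6 [ 3.7 -0.1 -2. ]
```

View pics/cl.png

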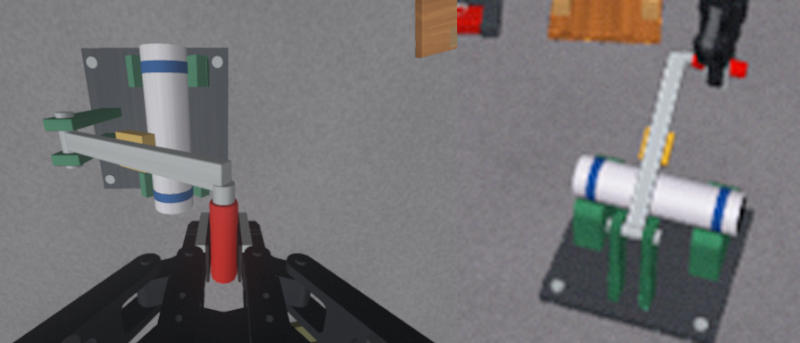

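The clamp is following: the handle is between the pads and the arm is at q of about 0.6, heading for the middle of the pipe. I'll bring it down to contact and let go.

Run:
```python
from h import *
D=np.array([0,0,-40.])
for q in (.4,.2,.06): r.servo_line(handle(q)+D,feed=100)
s=r.observe(); print(round(s["time"],2),round(s["finger_gap"],1),np.round(s["force"],1))
c=r.servo_line(handle(-.05)+D,feed=15,contact_N=6)
s=r.observe(); p=s["position"]; print(c,round(s["time"],2),round(s["finger_gap"],1),np.round(s["force"],1),p,handle(0)+D)
r.move_gripper(36,30); s=r.observe(); print(round(s["time"],2),np.round(s["force"],1))
r.servo_line([p[0],p[1],p[2]+110],feed=100)
s=r.observe(); print(round(s["time"],2),np.round(s["force"],1))
fx,fy,a=np.load("fix.npy"); c,sn=np.cos(a),np.sin(a)
C=cam("wrist"); im=r.camera("wrist"); I=im.astype(int); S=cam("side"); sd=r.camera("side")
b=(I[...,0]-I[...,2]>50); b[300:]=0
n,l,st,ce=cv2.connectedComponentsWithStats(b.astype(np.uint8))
for i in range(1,n):
    if st[i,4]<40: continue
    w=at(C,ce[i][::-1],87)[:2]-[fx,fy]; print(st[i],"fixture xy",c*w[0]+sn*w[1],-sn*w[0]+c*w[1])
for nm,CC,g in(("w",C,im),("s",S,sd)):
    hsv=cv2.cvtColor(g,cv2.COLOR_BGR2HSV); red=((hsv[...,0]<8)|(hsv[...,0]>172))&(hsv[...,1]>150)
    pr=proj(CC,handle(0)); n,l,st,ce=cv2.connectedComponentsWithStats(red.astype(np.uint8))
    print(nm,"pred q=0",pr.round(1),"q=.1",proj(CC,handle(.1)).round(1),[ce[i][::-1].round(1).tolist() for i in range(1,n) if st[i,4]>40])
cv2.imwrite("pics/end.png",cv2.resize(np.hstack([im,cv2.resize(sd[180:300,220:340],(384,384),interpolation=cv2.INTER_CUBIC)]),(800,343)))
```

```text
33.68 15.0 [ 4.3 -3.1 -2.4]
True 34.25 14.6 [ 0.3 -0.8 -0.6] [409.26032356  35.60460846  70.53795415] [409.29895308  36.36307987  66.        ]
34.58 [ 0.2  0.1 -0.6]
35.83 [-0.4 -0.1 -0.5]
[130  70  37  12 432] fixture xy 60.82010382826263 0.985428107764168
[147 206  32  12 262] fixture xy -64.17102935190299 0.8684518386830291
w pred q=0 [193.8 249.6] q=.1 [200.1 248.6] [[194.4, 249.5]]
s pred q=0 [220.1 311.4] q=.1 [216.1 311.7] [[107.1, 440.2], [186.9, 198.2], [220.2, 311.8]]
```

View pics/end.png

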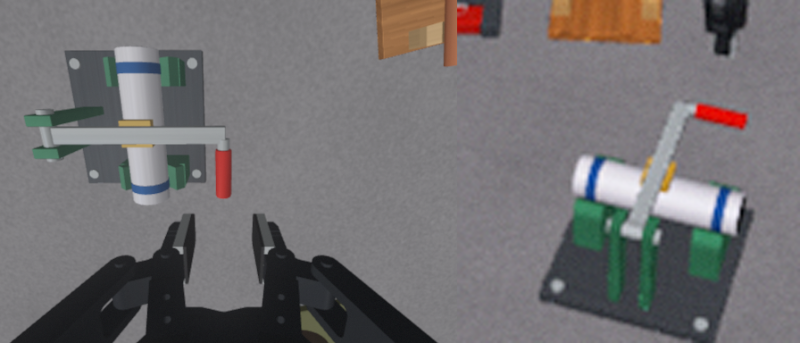

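The end picture shows the brass shoe on the middle of the pipe and the gripper clear. The handle is at its predicted q = 0 position in both cameras, to within 1 px, so I'm handing in.

```bash
python3 -c "
from rig import r
r.sleep(.3); r.finish_job(); print(r.observe()['time'])"
```

```text
the job is handed in; nothing more can be done
the job is handed in; nothing more can be done
```

The thick ringed pipe is lying in both V-blocks with the clamp's brass shoe resting on it. I let go of the handle and handed the job in at about 36 s of the 54 s allowed.

**What I did:** I lifted the pipe from the rack and lowered it into the grooves until it made contact. I then released it, led the clamp over by its red handle until the shoe met the pipe, let go and backed off.

**Last checks:**
- **Clamp:** the handle was within 1 px of its level (q = 0) position in both the wrist and side cameras.
- **Pipe seating:** contact came at a tool height of 25.0 mm against a predicted 24.2 mm. The rings show the pipe parallel to the grooves, within about 1 mm sideways.
- **Pipe centring:** its middle is about 1.7 mm off centre along the grooves by the wrist camera, and the side camera read about 2.3 mm before clamping. I left this uncorrected.
- **Other things:** I did not touch the bar, wrench, coupling or tin, but I did not measure their positions again at the end.

**What went wrong:** the first grasp closed above the pipe without touching it, because the fingertips were roughly 30 to 40 mm shorter than the tool data stated. I regrasped about 36 mm lower, going by the picture, and that held.

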